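Release the transport lock of a bench shaker

ROBOT

A 6-joint arm with a two-finger parallel gripper is mounted at the origin on the work surface. World frame = base frame: x ahead of the robot, y to its left, z up, the work surface at z = 0. Lengths are in m, angles in rad, forces in N, time in s.
With the tool pointing down it reaches from about 0.35 to 0.875 m from the base axis. Payload 4.2 kg.
Tool frame: the origin (TCP) lies on the centre line of the jaws, within the pads' length; the fingertips stand 25 mm ahead of it and the grasp point (between the pads) lies 6 mm ahead of it; z points along the fingers, y is the line along which they close (so a half turn about z gives the same grasp; the last joint's range is limited). The gripper opens to 87 mm and grips with 3 to 60 N. Pads are 19 mm wide; open, the fingers measure 117 mm over their backs; the gripper's body (75 mm by 190 mm) begins 51 mm behind the grasp point.
Start: joints at [1.509, 0.385, 0.008, 0, -1.194, -0.259], TCP at [0.197, 0.593, 0.248] pointing down, gripper open.
Joint ranges: [-3.14, 3.14], [-1.21, 2.06], [-1.07, 1.41], [-3.16, 2.05], [-2.99, -0.16], [-3.1, 3.1]. Speed limits (rad/s): [2.79, 2.79, 3.14, 3.14, 3.14, 3.14].

INTERFACE

Orientations are given as a unit quaternion [x, y, z, w].
In Python, from cell import readout, vision, ticket, finder gives the robot as it stands. The module is installed in compiled form; this text tells all that it offers.
- The arm moves only by the shell command python3 -m crank 'ROWS' [FORCE]. ROWS is JSON, a list of rows, each a list of 5 numbers: the closure, from 0 (fully open) to 1 (shut), then the shift along the tool's x, y, z in m, then the turn about the tool's z in units of 6 degrees (1.0 is 6 degrees). A call has 1 to 10 rows; each row is the pose to reach, as a shift and turn from the pose commanded when the call began, along the tool's axes at that moment; what a row does not reach only later rows make up. A row lasts 1/10 s, in which the tool goes at most 50 mm and 8.59 degrees, less where a joint would pass 70% of its speed; a pose out of reach is approached as far as the arm can. A call with a gripper value outside its range is refused whole. The fingers move at their own pace and stop on an object; FORCE is the grip in N (left out, the last holds). Time passes only in rows, so rows that repeat a pose let the fingers close. It gives the time, the measured TCP pose, the force, the opening and the grip force at its end, in the units of the state.
- readout.read_state(): the state, without advancing time (a new reading comes with each control period).
- vision.get_image(name): name is "side" or "top" or "wrist"; returns the picture (384x512x3 uint8, red, green, blue); there is no depth.
- vision.camera_model(name): a dict with "intrinsics" (3x3 intrinsics, pixels), "D" ([k1, k2, p1, p2, k3] as OpenCV has them; the pictures are not rectified), "camera_from_world" (4x4, takes a point from world to camera coordinates); the wrist camera has in their place "hand_eye" (4x4, takes a point from camera to tool coordinates, whose origin is the TCP and whose axes are the flange's). Camera axes: x right, y down, z forward; pixel columns grow to the right and rows downward; lengths in m; the calibration is good to about 2 mm. A picture is of the moment at which its call begins: read the wrist's pose just before it. camera_model takes no time and is no camera call.
- ticket.job_done(): hands the job in; it is judged then, once.
Trained networks look in the newest picture that a camera, given by its name, has taken for a name from the list of things; names that differ only in an ending like _2 or _b are one class to them, and where a whole thing is asked for, a point or a joint stands for the part that bears it (a point fixed in the world has none). Each returns a list of dicts, best first, with "confidence" (0 to 1); they miss things now and then, are a little off and sometimes report something else, mostly with a low value. They report only what shows in the picture. A call takes as long as a camera call. They do not tell look-alikes from the thing itself.
- finder.boxes_of(target, camera): "point" ([x, y, z] in m, in the coordinates of the camera as it stood for that picture, good to about 4 mm: the middle of the surface that is visible of it).
The state is a dict: "t": time; "qpos": joint angles; "qvel": joint speeds; "tau": joint torques, N m; "eef_pos": TCP position; "eef_rot": TCP orientation; "contact_force": force on the tool from outside, world axes, zero at the start; "wrist_torque": the same for the moment, N m; "width": opening from 0.0 (shut) to 1.0 (fully open); "grip_force": force on a finger pad.
Only numpy, scipy, OpenCV 4.12 (cv2) and the standard library are available. Lean on these libraries where they do the work, as an engineer would, in place of code of your own. Each camera call takes 0.05 s, during which the arm holds its last target. There are 200 camera calls.

TASK

Release the bench shaker's transport lock: with the fingertips, gently push the black lock knob along the long leg of its L-shaped slot to the corner, then push it along the short leg fully to the end, and leave it there. Only push the knob, do not grip it or pull it up, and leave the vials, the bottle and the tip box where they stand.

Things in the scene. Friction and masses are not known exactly. Their poses are not given: they have to be found in the camera images.
- shaker: Bench shaker fixed to the table: white housing, flat aluminium deck 70 mm above the table. Origin on the table under the middle of the lock slot, z up; deck spans x -95..105, y -85..225 mm. An L-shaped slot 15 mm wide is cut through the 8 mm deck plate. A vial block 24 mm tall stands on it at x -70..80, y 102..214 mm; the vials in it reach 56 mm above the deck. Else only the knob stands on it.
- lock_knob: Black round lock knob: grip diameter 28, top 28 mm above the deck, on a skirt of diameter 44, 4 mm thick, lying on the deck; origin at the centre of the skirt's underside, z up; 0.13-0.25 kg. A 12 mm pin under it runs in the slot, 1.5 mm play each side; a foot below the plate keeps it in. Plain friction (1-3 N), no spring, stays where left. It starts in the long leg, 0-25 mm from slot_start.
- slot_start (a point): Slot centre line at the closed outer end of the long leg, at deck height (knob origin here = pin at that end). Shaker frame: x -40, y 20 mm. The long leg runs 80 mm straight along the shaker's +x to slot_corner.
- slot_corner (a point): Where the centre lines of the two legs cross, at deck height (knob origin here = pin in the corner; the slot wall stops it 1.5 mm farther). Shaker frame: x 40, y 20 mm. The short leg turns off square and runs 50 mm along the shaker's -y to slot_end.
- slot_end (a point): Slot centre line at the closed end of the short leg, at deck height (knob origin here = lock fully released; the slot wall stops it 1.5 mm farther). Shaker frame: x 40, y -30 mm.
- vial_a: Bystander: loose glass vial with white cap, 22 mm diameter, 48 mm tall, standing upright in a hole of the vial block; origin at the centre of its underside.
- vial_b: Bystander: second vial like vial_a.
- reagent_bottle: Bystander: loose white bottle, 48 mm diameter, 100 mm tall, standing on the table on the -y side of the shaker; origin at the centre of its underside.
- tip_box: Bystander: loose blue pipette-tip box, 85 x 120 x 56 mm, standing on the table on the -y side of the shaker; origin at the centre of its underside.
Not all that is in view belongs to the job. Several things have the shape of the lock_knob; the one meant has the colours described above.

How it is judged:
By the outcome, as a careful person would: the job done as asked, in the order asked, and still so for the second after the job is handed in, with the robot touching nothing.
It also fails if it takes over 40 s, if anything falls off the work surface, if the arm or the gripper's body presses on something with over 40 N, if the wrist force passes 120 N, or if a joint passes its speed limit or range.

## Working session

There is one attempt and no reset: what is moved stays moved. The work goes in short steps, Python scripts to look and compute and a shell command to move; the robot and the scene stay as the last step left them, time stands still between calls to the robot, and variables do not carry over. Pictures are saved under pics/ and viewed, at most 10 in all, crops included, and the job is handed in when it is done.

```bash
mkdir -p pics; cat > h.py <<'E'
import numpy as np, cv2
from cell import readout, vision, ticket, finder
from scipy.spatial.transform import Rotation as R
def T(cam, st=None):  # world_from_camera
    m=vision.camera_model(cam)
    if cam!="wrist": return np.linalg.inv(np.array(m["camera_from_world"]))
    st=st or readout.read_state()
    W=np.eye(4); W[:3,:3]=R.from_quat(st["eef_rot"]).as_matrix(); W[:3,3]=st["eef_pos"]
    return W@np.array(m["hand_eye"])
def ray(cam,px,z,M):
    m=vision.camera_model(cam)
    u=cv2.undistortPoints(np.array([[px]],float),np.array(m["intrinsics"]),np.array(m["D"]))[0,0]
    d=M[:3,:3]@np.array([*u,1]); o=M[:3,3]; return o+d*(z-o[2])/d[2]
def proj(cam,p,M):
    m=vision.camera_model(cam); C=np.linalg.inv(M)
    return cv2.projectPoints(np.array(p,float).reshape(-1,1,3),cv2.Rodrigues(C[:3,:3])[0],C[:3,3],np.array(m["intrinsics"]),np.array(m["D"]))[0][:,0]
E
python3 - <<'E'
from h import *
np.set_printoptions(precision=4,suppress=True)
ims=[]
for c in ["top","side","wrist"]:
    M=T(c); im=vision.get_image(c)[:,:,::-1]; ims.append(im); cv2.imwrite(f"pics/{c}0.png",im)
    for n in ["lock_knob","shaker","vial_a","reagent_bottle","tip_box"]:
        for d in finder.boxes_of(n,c):
            if d["confidence"]<.2: continue
            p=(M@np.r_[d["point"],1])[:3]; print(c,n,round(d["confidence"],2),p,proj(c,p,M)[0].round())
cv2.imwrite("pics/all.png",cv2.resize(np.vstack([np.hstack(ims[:2]),np.hstack([ims[2],ims[2]*0])]),(800,600)))
s=readout.read_state(); print(s["t"],s["eef_pos"],s["eef_rot"],s["contact_force"])
print(R.from_quat(s["eef_rot"]).as_matrix())
E
```

```text
top lock_knob 0.89 [ 0.4292 -0.0508  0.0166] [286. 257.]
top lock_knob 0.84 [0.4242 0.0252 0.02  ] [250. 261.]
top lock_knob 0.62 [0.5673 0.0118 0.0763] [255. 188.]
top shaker 0.86 [0.6075 0.0587 0.0752] [231. 169.]
top vial_a 0.51 [0.5935 0.1077 0.1285] [204. 171.]
top reagent_bottle 0.6 [ 0.6356 -0.1689  0.0686] [342. 153.]
top tip_box 0.61 [ 0.4855 -0.1736  0.0475] [346. 228.]
side lock_knob 0.93 [ 0.4252 -0.0445  0.018 ] [326. 236.]
side lock_knob 0.82 [0.5657 0.0204 0.0767] [247. 196.]
side lock_knob 0.72 [0.4141 0.0306 0.0186] [306. 259.]
side lock_knob 0.34 [0.5544 0.112  0.074 ] [216. 221.]
side shaker 0.69 [0.5553 0.1131 0.0694] [215. 223.]
side vial_a 0.73 [0.6308 0.1405 0.1132] [173. 193.]
side vial_a 0.51 [0.5928 0.1178 0.1071] [198. 198.]
side reagent_bottle 0.85 [ 0.6382 -0.1649  0.0592] [280. 159.]
side tip_box 0.91 [ 0.4685 -0.1541  0.0476] [340. 192.]
0.9 [0.1971 0.5931 0.2476] [ 0.9872 -0.1597  0.     -0.    ] [ 0.7434 -0.1644 -0.5559]
[[ 0.949  -0.3153  0.    ]
 [-0.3153 -0.949   0.    ]
 [-0.     -0.     -1.    ]]
```

View pics/all.png

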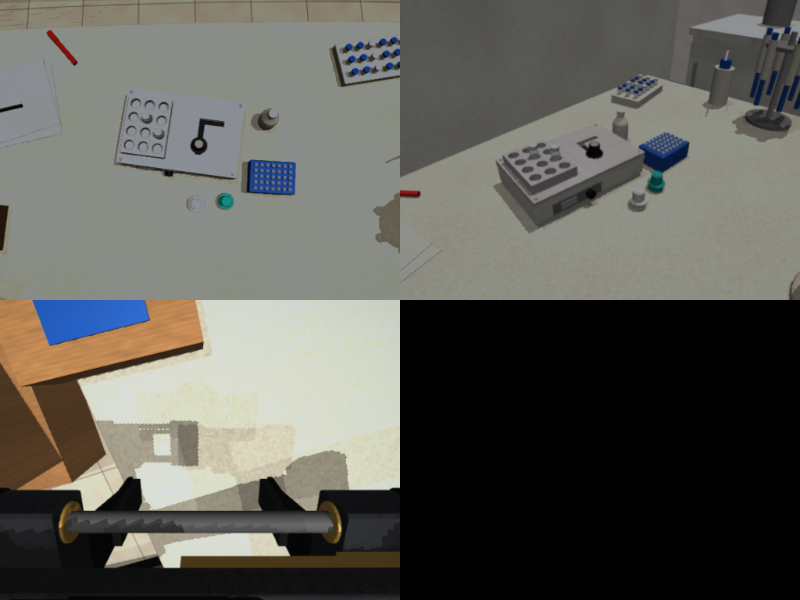

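The candidates in the top picture are the black knob on the deck (255,188), a teal one (286,257), a white one (250,261) and a black dial on the housing's side (215,222). The description fits the one at (255,188) in the slot, so I'll check it in a close crop.

```bash
python3 - <<'E'
import cv2
im=cv2.imread("pics/top0.png")[105:240,140:320]
cv2.imwrite("pics/crop.png",cv2.resize(im,None,fx=4.4,fy=4.4,interpolation=cv2.INTER_CUBIC))
E
```

```text
(no output)
```

View pics/crop.png

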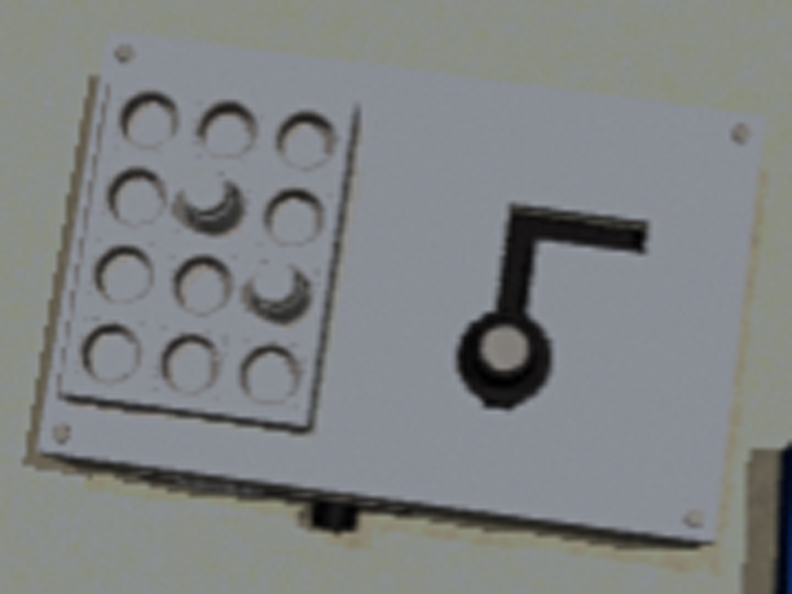

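The crop shows the black knob at crop (504,357), at the near end of the long leg. The leg runs up to the corner near (520,218), and the short leg runs right to about (645,238). I'll fit the shaker pose from the deck corners and slot points.

```bash
cat > fit.py <<'E'
from h import *
np.set_printoptions(precision=4,suppress=True)
M=T("top")
c=lambda u,v:(140+(u+.5)/4.4-.5,105+(v+.5)/4.4-.5)
px=[(110,35),(762,115),(715,542),(40,452),(510,205),(648,222),(643,252)]
sh=np.array([(105,225),(105,-85),(-95,-85),(-95,225),(47.5,27.5),(47.5,-37.5),(32.5,-37.5)])/1000
w=np.array([ray("top",c(*p),.07,M)[:2] for p in px])
a=sh-sh.mean(0); b=w-w.mean(0)
th=np.arctan2((a[:,0]*b[:,1]-a[:,1]*b[:,0]).sum(),(a*b).sum()); r=np.array([[np.cos(th),-np.sin(th)],[np.sin(th),np.cos(th)]])
t=w.mean(0)-r@sh.mean(0); print("yaw",np.degrees(th),"t",t); print((w-(sh@r.T+t))*1000)
np.savez("pose.npz",r=r,t=t,th=th)
for n,p in dict(start=(-.04,.02),corner=(.04,.02),end=(.04,-.03)).items(): print(n,r@p+t)
k=ray("top",c(504,357),.073,M)[:2]; print("knob w",k,"sh",r.T@(k-t))
k=ray("top",c(504,348),.098,M)[:2]; print("knobtop w",k,"sh",r.T@(k-t))
E
python3 fit.py
```

```text
yaw -8.69572307093274 t [ 0.5929 -0.0115]
[[-0.9834 -1.4235]
 [ 0.0871  1.1647]
 [-0.0329  0.5   ]
 [ 0.7603 -1.0497]
 [-0.4664 -0.4718]
 [-0.0673  0.3828]
 [ 0.7026  0.8976]]
start [0.5564 0.0143]
corner [0.6355 0.0022]
end [ 0.6279 -0.0472]
knob w [0.5722 0.0125] sh [-0.0241  0.0205]
knobtop w [0.5722 0.0126] sh [-0.0241  0.0206]
```

```bash
cat > go.py <<'E'
import sys
from h import *
P=np.load("pose.npz"); r,t,th=P["r"],P["t"],float(P["th"])
def delta(xs,ys,z):
    s=readout.read_state(); Rm=R.from_quat(s["eef_rot"]).as_matrix(); p=np.array(s["eef_pos"])
    d=Rm.T@(np.r_[r@(np.array([xs,ys])/1000)+t,z]-p)
    cur=np.arctan2(Rm[1,0],Rm[0,0]); turn=-np.degrees(th-cur)/6
    print("t",s["t"],"at sh",(r.T@(p[:2]-t)*1000).round(1),"z",round(p[2],4),"F sh",(r.T@np.array(s["contact_force"][:2])).round(2),round(s["contact_force"][2],2),"w",round(s["width"],3))
    print("delta",d.round(4),"turn6",round(turn,3))
if __name__=="__main__": delta(*map(float,sys.argv[1:4]))
E
python3 go.py -60 20 0.2; python3 -c "
from h import *
print(np.array(vision.camera_model('wrist')['hand_eye']).round(3))"
```

```text
t 0.9 at sh [-482.7  537.8] z 0.2476 F sh [ 0.76 -0.05] -0.56 w 1.001
delta [0.5038 0.4393 0.0476] turn6 -1.614
[[-0.    -0.956 -0.293  0.081]
 [ 1.    -0.    -0.    -0.001]
 [ 0.    -0.293  0.956 -0.137]
 [ 0.     0.     0.     1.   ]]
```

```bash
python3 -m crank '[[0.2,0.025,0.022,0,0],[0.5,0.055,0.048,0,0],[0.8,0.085,0.075,0,-0.3],[1,0.115,0.1,0,-0.6],[1,0.145,0.127,0,-0.9],[1,0.175,0.153,0,-1.2],[1,0.205,0.179,0,-1.6],[1,0.235,0.205,0,-1.6],[1,0.265,0.231,0,-1.6],[1,0.295,0.257,0,-1.6]]' 10; python3 go.py -60 20 0.2
```

```text
t: 1.9
eef_pos: [0.3965, 0.2548, 0.2479]
eef_rot: [0.997, -0.076, 0.0, -0.0]
contact_force: [-0.3, -0.5, -0.1]
width: 0.172
grip_force: 0.0
t 1.9 at sh [-234.4  233.5] z 0.2479 F sh [-0.23 -0.51] -0.13 w 0.172
delta [0.1746 0.2133 0.0479] turn6 -0.01
```

```bash
python3 -m crank '[[1,0.025,0.031,0,0],[1,0.051,0.062,0,0],[1,0.077,0.094,0,0],[1,0.103,0.126,0,0],[1,0.129,0.158,0,0],[1,0.152,0.187,0.015,0],[1,0.167,0.204,0.03,0],[1,0.175,0.213,0.048,0],[1,0.175,0.213,0.048,0],[1,0.175,0.213,0.048,0]]'; python3 go.py -60 20 0.106
python3 - <<'E'
from h import *
M=T("wrist"); im=vision.get_image("wrist")[:,:,::-1]
P=np.load("pose.npz"); r,t=P["r"],P["t"]
for d in finder.boxes_of("lock_knob","wrist"):
    p=(M@np.r_[d["point"],1])[:3]; print(d["confidence"],p,r.T@(p[:2]-t),proj("wrist",p,M))
im=im.copy()
for q in [(-.04,.02),(.04,.02),(.04,-.03),(-.095,-.085),(.105,-.085)]:
    u=proj("wrist",np.r_[r@q+t,.07],M)[0]; print(q,u); cv2.circle(im,tuple(int(x) for x in u),3,(0,0,255),-1)
cv2.imwrite("pics/w1.png",im)
E
```

```text
t: 2.9
eef_pos: [0.5364, 0.0189, 0.1997]
eef_rot: [0.997, -0.077, -0.0, 0.0]
contact_force: [-0.2, 0.0, 0.3]
width: 0.0
grip_force: 0.0
t 2.9 at sh [-60.4  21.5] z 0.1997 F sh [-0.23 -0.02] 0.29 w 0.0
delta [0.0005 0.0014 0.0937] turn6 -0.017
0.65 [ 0.44840688 -0.05360473  0.01525113] [-0.13648853 -0.06349587] [[331.15815397 240.60658264]]
(-0.04, 0.02) [258.41418937 168.64066418]
(0.04, 0.02) [258.43861278  71.44448991]
(0.04, -0.03) [320.5376401   71.31590545]
(-0.095, -0.085) [370.94917894 226.06788297]
(0.105, -0.085) [399.44530018 -22.08865081]
```

View pics/w1.png

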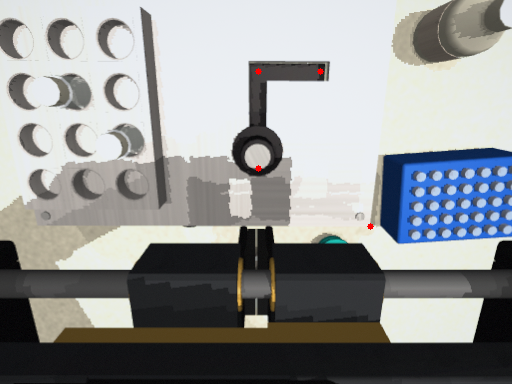

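The wrist view has the knob skirt at (258,150), and the projected corner (258,71) and end (320,71) fall on the slot. I'll lower behind the knob and push.

```bash
python3 -m crank '[[1,0,0.0015,0.025,0],[1,0,0.0015,0.05,0],[1,0,0.0015,0.07,0],[1,0,0.0015,0.085,0],[1,0,0.0015,0.093,0],[1,0,0.0015,0.093,0]]'; python3 go.py -40 20 0.106
python3 -m crank '[[1,0.003,0,0,0],[1,0.006,0,0,0],[1,0.009,0,0,0],[1,0.012,0,0,0],[1,0.015,0,0,0],[1,0.018,0,0,0],[1,0.021,0,0,0],[1,0.024,0,0,0],[1,0.027,0,0,0],[1,0.03,0,0,0]]'; python3 go.py 16 20 0.106
```

```text
t: 3.6
eef_pos: [0.5359, 0.0181, 0.1065]
eef_rot: [0.997, -0.076, -0.0, 0.0]
contact_force: [-0.7, -0.7, -0.1]
width: 0.002
grip_force: 0.0
t 3.6 at sh [-60.8  20.6] z 0.1065 F sh [-0.57 -0.78] -0.14 w 0.002
delta [0.0208 0.0006 0.0005] turn6 -0.004
t: 4.6
eef_pos: [0.566, 0.0129, 0.1065]
eef_rot: [0.997, -0.077, -0.0, 0.0]
contact_force: [-0.6, 0.4, 0.8]
width: 0.005
grip_force: 0.6
t 4.6 at sh [-30.3  20. ] z 0.1065 F sh [-0.68  0.34] 0.8 w 0.005
delta [ 0.0463 -0.0001  0.0005] turn6 -0.014
```

```bash
python3 -m crank '[[1,0.004,0,0,0],[1,0.008,0,0,0],[1,0.012,0,0,0],[1,0.016,0,0,0],[1,0.02,0,0,0],[1,0.024,0,0,0],[1,0.028,0,0,0],[1,0.032,0,0,0],[1,0.036,0,0,0],[1,0.036,0,0,0]]'; python3 go.py 16 20 0.106
python3 - <<'E'
from h import *
M=T("wrist"); im=vision.get_image("wrist")[:,:,::-1]
cv2.imwrite("pics/w2.png",im)
E
```

```text
t: 5.6
eef_pos: [0.6022, 0.0074, 0.1065]
eef_rot: [0.997, -0.077, 0.0, -0.0]
contact_force: [-0.7, -0.1, -0.1]
width: 0.004
grip_force: 0.0
t 5.6 at sh [ 6.3 20. ] z 0.1065 F sh [-0.7  -0.21] -0.13 w 0.004
delta [0.0097 0.     0.0005] turn6 -0.015
```

View pics/w2.png

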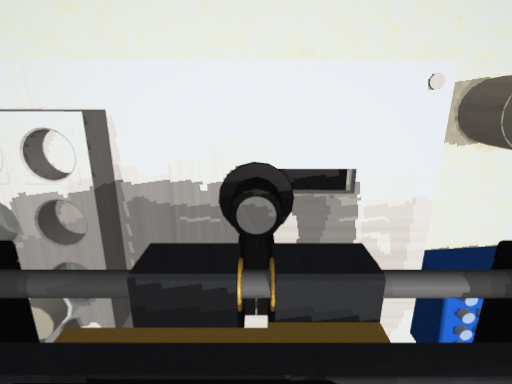

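The knob sits ahead of the fingers at (256,200), just short of the short leg's row (about 180). I'll push the last millimetres gently.

```bash
python3 -m crank '[[1,0.002,0,0,0],[1,0.004,0,0,0],[1,0.006,0,0,0],[1,0.0075,0,0,0],[1,0.0085,0,0,0],[1,0.0085,0,0,0]]'; python3 go.py 16 20 0.106;python3 -m crank '[[1,0.001,0,0,0],[1,0.002,0,0,0],[1,0.002,0,0,0]]'; python3 go.py 16 20 0.106
python3 - <<'E'
from h import *
P=np.load("pose.npz"); r,t=P["r"],P["t"]
M=T("wrist"); im=vision.get_image("wrist")[:,:,::-1].copy()
for d in finder.boxes_of("lock_knob","wrist"):
    p=(M@np.r_[d["point"],1])[:3]; print(d["confidence"],r.T@(p[:2]-t),p[2])
for a in np.linspace(0,2*np.pi,40):
  for x0 in (.04,):
    q=np.array([x0,.02])+.022*np.array([np.cos(a),np.sin(a)]); u=proj("wrist",np.r_[r@q+t,.074],M)[0]; cv2.circle(im,tuple(int(x) for x in u.round()),1,(0,0,255),-1)
cv2.imwrite("pics/w3.png",cv2.resize(im[100:290,150:400],None,fx=3,fy=3))
E
```

```text
t: 6.25
eef_pos: [0.61, 0.0061, 0.1065]
eef_rot: [0.997, -0.077, 0.0, 0.0]
contact_force: [-1.2, -0.1, -0.8]
width: 0.003
grip_force: 0.1
t 6.25 at sh [14.2 20. ] z 0.1065 F sh [-1.18 -0.32] -0.75 w 0.003
delta [ 0.0018 -0.      0.0005] turn6 -0.014
t: 6.55
eef_pos: [0.6119, 0.0058, 0.1065]
eef_rot: [0.997, -0.077, 0.0, 0.0]
contact_force: [-0.9, -0.3, -0.4]
width: 0.007
grip_force: 0.2
t 6.55 at sh [16.2 20. ] z 0.1065 F sh [-0.84 -0.48] -0.39 w 0.007
delta [-0.0002 -0.      0.0005] turn6 -0.014
0.6 [0.04799789 0.02113247] 0.09300213540424077
0.34 [0.02632758 0.15097563] 0.09585190188379977
```

View pics/w3.png

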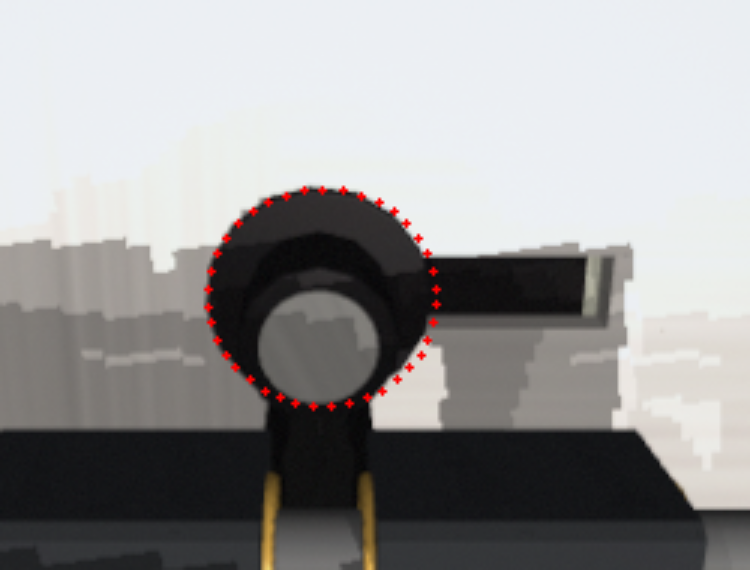

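The knob skirt coincides with the predicted outline at the corner. I'll nudge on until the wall is felt.

```bash
for i in 1 2; do python3 -m crank '[[1,0.0007,0,0,0],[1,0.0007,0,0,0]]' >/dev/null; python3 go.py 16 20 0.106; done
```

```text
t 6.85 at sh [16.7 19.9] z 0.1066 F sh [-0.78  0.51] -0.16 w 0.002
delta [-0.0007 -0.0001  0.0006] turn6 -0.014
t 7.05 at sh [17.5 19.9] z 0.1066 F sh [-0.75 -0.4 ] 0.37 w 0.003
delta [-0.0015 -0.0001  0.0006] turn6 -0.015
```

```bash
for i in 1; do python3 -m crank '[[1,0.0006,0,0,0],[1,0.0006,0,0,0]]' >/dev/null; python3 go.py 16 20 0.106;  done; python3 -m crank '[[1,0.0006,0,0,0],[1,0.0006,0,0,0]]' >/dev/null; python3 go.py 16 20 0.106
```

```text
t 7.25 at sh [18.1 19.9] z 0.1066 F sh [-0.38  0.52] -0.35 w 0.005
delta [-0.0021 -0.0001  0.0006] turn6 -0.014
t 7.45 at sh [18.4 19.9] z 0.1065 F sh [-1.21 -0.59] 0.59 w 0.002
delta [-0.0024 -0.0001  0.0005] turn6 -0.014
```

```bash
python3 -m crank '[[1,0.0006,0,0,0],[1,0.0006,0,0,0]]' >/dev/null; python3 go.py 16 20 0.106; python3 -m crank '[[1,0.0006,0,0,0],[1,0.0006,0,0,0]]' >/dev/null; python3 go.py 16 20 0.106; python3 -m crank '[[1,0.0006,0,0,0],[1,0.0006,0,0,0]]' >/dev/null; python3 go.py 16 20 0.106
```

```text
t 7.65 at sh [18.6 19.9] z 0.1065 F sh [-3.97  0.28] 2.66 w 0.005
delta [-0.0026 -0.0001  0.0005] turn6 -0.014
t 7.85 at sh [18.8 19.8] z 0.1065 F sh [-5.81  1.27] 2.66 w 0.006
delta [-0.0028 -0.0002  0.0005] turn6 -0.015
t 8.05 at sh [18.9 19.8] z 0.1065 F sh [-6.78  1.91] 3.36 w 0.007
delta [-0.0029 -0.0002  0.0005] turn6 -0.016
```

Wall contact confirmed, so the pin is in the corner. Next I back off, lift, go round to the +y side and lower.

```bash
python3 -m crank '[[1,-0.006,0,0,0],[1,-0.015,0,0,0],[1,-0.015,0,-0.02,0],[1,-0.015,0,-0.045,0],[1,-0.01,-0.025,-0.045,0],[1,0.005,-0.046,-0.045,0],[1,0.021,-0.048,-0.045,0],[1,0.021,-0.048,-0.045,0]]'; python3 go.py 40 66 0.106; 
```

```text
t: 8.85
eef_pos: [0.6458, 0.0501, 0.1515]
eef_rot: [0.997, -0.076, 0.001, -0.0]
contact_force: [-0.3, 0.1, -0.5]
width: 0.008
grip_force: 0.0
t 8.85 at sh [43.  68.9] z 0.1515 F sh [-0.29  0.11] -0.46 w 0.008
delta [-0.0031  0.0029  0.0455] turn6 -0.007
```

```bash
python3 -m crank '[[1,-0.002,0.002,0.015,0],[1,-0.002,0.002,0.03,0],[1,-0.002,0.002,0.04,0],[1,-0.002,0.002,0.045,0],[1,-0.002,0.002,0.045,0]]' >/dev/null; python3 go.py 41 50 0.106; python3 -m crank '[[1,0,0.003,0,0],[1,0,0.006,0,0],[1,0,0.009,0,0],[1,0,0.012,0,0],[1,0,0.015,0,0],[1,0,0.018,0,0],[1,0,0.021,0,0],[1,0,0.024,0,0],[1,0,0.024,0,0]]'>/dev/null; python3 go.py 41 0 0.106
python3 - <<'E'
from h import *
im=vision.get_image("wrist")[:,:,::-1]; cv2.imwrite("pics/w4.png",im)
E
```

```text
t 9.35 at sh [39.  65.6] z 0.106 F sh [-0.46 -1.1 ] 0.39 w -0.0
delta [ 0.002   0.0156 -0.    ] turn6 -0.015
t 10.25 at sh [39.5 41.6] z 0.1066 F sh [ 0.15 -0.35] 0.08 w 0.006
delta [0.0016 0.0416 0.0006] turn6 -0.018
```

View pics/w4.png

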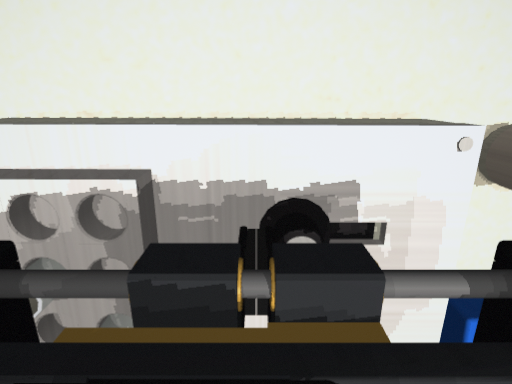

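The knob skirt is at (297,228), right of the fingers and touching or nearly so, with the slot end at (378,232). I'll continue.

```bash
python3 -m crank '[[1,0.001,0.003,0,0],[1,0.001,0.006,0,0],[1,0.001,0.009,0,0],[1,0.001,0.012,0,0],[1,0.001,0.015,0,0],[1,0.001,0.018,0,0],[1,0.001,0.021,0,0],[1,0.001,0.024,0,0]]'>/dev/null; python3 go.py 41 0 0.106
python3 - <<'E'
from h import *
im=vision.get_image("wrist")[:,:,::-1]; cv2.imwrite("pics/w5.png",im)
E
```

```text
t 11.1 at sh [40.4 17.6] z 0.1065 F sh [-0.97 -0.01] -0.53 w 0.006
delta [0.0006 0.0176 0.0005] turn6 -0.015
```

View pics/w5.png

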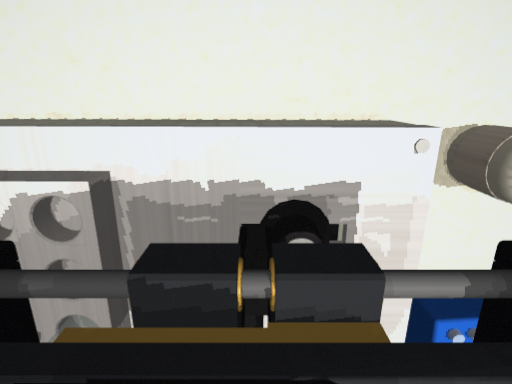

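The knob moves with the fingers and the slot end is now close, at (345,232).

```bash
python3 -m crank '[[1,0,0.003,0,0],[1,0,0.006,0,0],[1,0,0.009,0,0],[1,0,0.012,0,0],[1,0,0.014,0,0],[1,0,0.016,0,0],[1,0,0.016,0,0]]'>/dev/null; python3 go.py 41 0 0.106
for i in 1; do python3 -m crank '[[1,0,0.001,0,0],[1,0,0.002,0,0],[1,0,0.002,0,0]]'>/dev/null; python3 go.py 41 0 0.106; done
python3 -m crank '[[1,0,0.001,0,0],[1,0,0.001,0,0]]'>/dev/null; python3 go.py 41 0 0.106
```

```text
t 11.85 at sh [40.4  1.5] z 0.1066 F sh [0.01 0.11] 0.58 w 0.004
delta [0.0006 0.0015 0.0006] turn6 -0.016
t 12.15 at sh [40.4 -0.1] z 0.1066 F sh [0.02 0.73] 0.11 w 0.005
delta [ 0.0006 -0.0001  0.0006] turn6 -0.014
t 12.35 at sh [40.4 -1.1] z 0.1066 F sh [-1.12  0.57] 0.17 w 0.006
delta [ 0.0006 -0.0011  0.0006] turn6 -0.014
```

```bash
python3 -m crank '[[1,0,0.001,0,0],[1,0,0.001,0,0]]'>/dev/null; python3 go.py 41 0 0.106
python3 -m crank '[[1,0,0.001,0,0],[1,0,0.001,0,0]]'>/dev/null; python3 go.py 41 0 0.106
```

```text
t 12.55 at sh [40.4 -2.2] z 0.1066 F sh [-0.55  0.09] 0.28 w 0.004
delta [ 0.0006 -0.0022  0.0006] turn6 -0.014
t 12.75 at sh [40.4 -3.2] z 0.1066 F sh [0.12 1.34] -0.39 w 0.006
delta [ 0.0006 -0.0032  0.0006] turn6 -0.015
```

```bash
python3 -m crank '[[1,0,0.001,0,0],[1,0,0.001,0,0]]'>/dev/null; python3 go.py 41 0 0.106
python3 -m crank '[[1,0,0.001,0,0],[1,0,0.001,0,0]]'>/dev/null; python3 go.py 41 0 0.106
python3 -m crank '[[1,0,0.001,0,0],[1,0,0.001,0,0]]'>/dev/null; python3 go.py 41 0 0.106
```

```text
t 12.95 at sh [40.4 -4.2] z 0.1066 F sh [0.6  1.75] -0.41 w 0.007
delta [ 0.0006 -0.0042  0.0006] turn6 -0.015
t 13.15 at sh [40.4 -5.2] z 0.1066 F sh [-0.76  0.78] 0.11 w 0.008
delta [ 0.0006 -0.0052  0.0006] turn6 -0.015
t 13.35 at sh [40.4 -6.2] z 0.1066 F sh [0.22 1.26] 0.53 w 0.008
delta [ 0.0006 -0.0062  0.0006] turn6 -0.015
```

```bash
python3 -m crank '[[1,0,0.001,0,0],[1,0,0.001,0,0]]'>/dev/null; python3 go.py 41 0 0.106
python3 -m crank '[[1,0,0.001,0,0],[1,0,0.001,0,0]]'>/dev/null; python3 go.py 41 0 0.106
python3 - <<'E'
from h import *
P=np.load("pose.npz"); r,t=P["r"],P["t"]
M=T("wrist"); im=vision.get_image("wrist")[:,:,::-1].copy()
for a in np.linspace(0,2*np.pi,40):
    q=np.array([.04,-.03])+.022*np.array([np.cos(a),np.sin(a)]); u=proj("wrist",np.r_[r@q+t,.074],M)[0]; cv2.circle(im,tuple(int(x) for x in u.round()),1,(0,0,255),-1)
cv2.imwrite("pics/w6.png",cv2.resize(im[150:300,200:400],None,fx=3,fy=3))
E
```

```text
t 13.55 at sh [40.4 -7.2] z 0.1066 F sh [-0.46 -0.11] 1.01 w 0.001
delta [ 0.0006 -0.0072  0.0006] turn6 -0.015
t 13.75 at sh [40.4 -8.2] z 0.1066 F sh [0.   1.16] -0.49 w 0.006
delta [ 0.0006 -0.0082  0.0006] turn6 -0.015
```

View pics/w6.png

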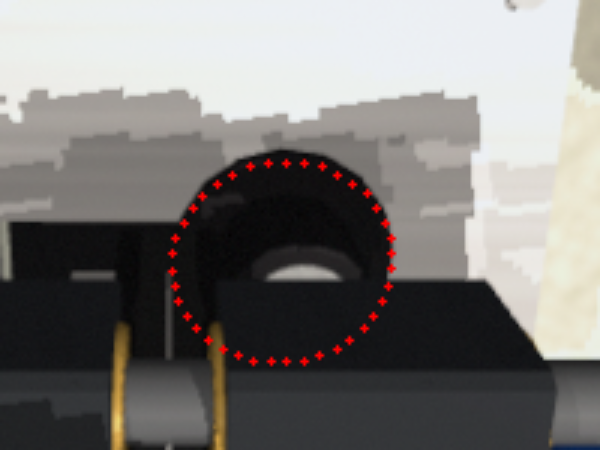

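The skirt outline matches the slot end to within about 1 mm. I'll continue gently until the end wall is felt.

```bash
python3 -m crank '[[1,0,0.0008,0,0],[1,0,0.0008,0,0]]'>/dev/null; python3 go.py 41 0 0.106
python3 -m crank '[[1,0,0.0008,0,0],[1,0,0.0008,0,0]]'>/dev/null; python3 go.py 41 0 0.106
python3 -m crank '[[1,0,0.0008,0,0],[1,0,0.0008,0,0]]'>/dev/null; python3 go.py 41 0 0.106
```

```text
t 14.0 at sh [40.4 -8.7] z 0.1066 F sh [0.08 2.33] 0.17 w 0.009
delta [ 0.0005 -0.0087  0.0006] turn6 -0.014
t 14.2 at sh [40.6 -8.9] z 0.1068 F sh [-1.13  5.72] 1.56 w 0.005
delta [ 0.0004 -0.0089  0.0008] turn6 -0.012
t 14.4 at sh [40.7 -9.2] z 0.107 F sh [-1.47  5.99] 1.79 w 0.005
delta [ 0.0003 -0.0092  0.001 ] turn6 -0.01
```

The end wall is reached: 6 N with no further motion. I'll back away along +y, lift clear and check.

```bash
python3 -m crank '[[1,0,-0.005,0,0],[1,0,-0.015,0,0],[1,0,-0.02,-0.02,0],[1,0,-0.02,-0.05,0],[1,-0.03,-0.02,-0.09,0],[1,-0.07,-0.02,-0.12,0],[1,-0.1,-0.02,-0.12,0],[1,-0.1,-0.02,-0.12,0]]'>/dev/null; python3 go.py 40 0 0.2
python3 - <<'E'
from h import *
P=np.load("pose.npz"); r,t=P["r"],P["t"]
M=T("wrist"); im=vision.get_image("wrist")[:,:,::-1].copy()
for a in np.linspace(0,2*np.pi,30):
    q=np.array([.0415,-.0315])+.022*np.array([np.cos(a),np.sin(a)]); u=proj("wrist",np.r_[r@q+t,.074],M)[0]; cv2.circle(im,tuple(int(x) for x in u.round()),0,(0,0,255),-1)
cv2.imwrite("pics/w7.png",cv2.resize(im,(800,600)))
E
```

```text
t 15.2 at sh [-62.8   9.2] z 0.2279 F sh [0.7  0.22] -0.39 w 0.007
delta [0.1028 0.0092 0.0279] turn6 -0.006
```

View pics/w7.png

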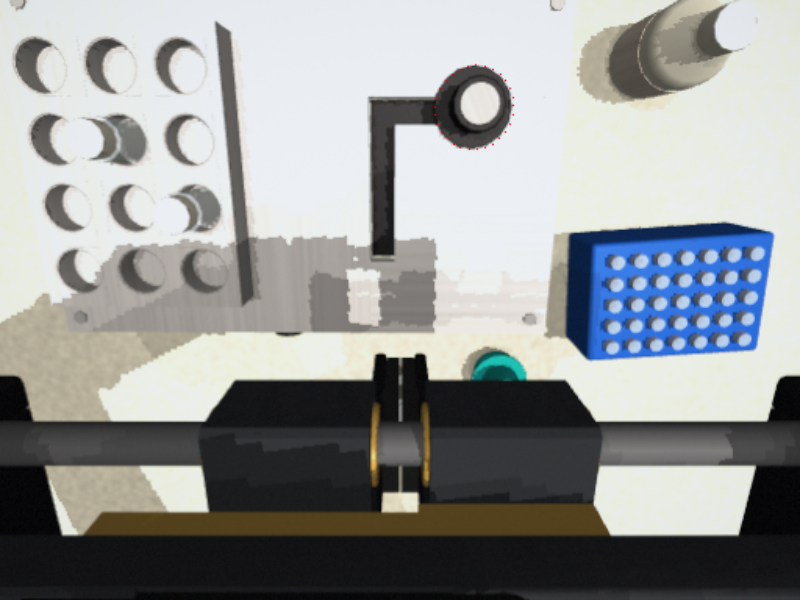

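The knob is at (474,107), at the slot end, and its outline coincides with the prediction. The vials, bottle and tip box are undisturbed and the robot is clear.

```bash
python3 -c "
from cell import ticket
print(ticket.job_done())"
```

```text
the job is handed in; nothing more can be done
None
```

The transport lock is released: I pushed the black knob to the corner and then fully to the slot end without gripping it, left the vials, bottle and tip box where they stood, and handed the job in after about 15 s of robot time.

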